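# Check the hinged lids of the loaf tins

### The arm

A 6-joint arm with a two-finger parallel gripper is mounted at the origin on the work surface. World frame = base frame: x ahead of the robot, y to its left, z up, the work surface at z = 0. Lengths are in m, angles in degrees, forces in N, time in s.
With the tool pointing down it reaches from about 0.4 to 0.825 m from the base axis. Payload 7 kg.
Tool frame: the origin (TCP) lies midway between the tips of the shut fingers; the grasp point (between the pads) lies 19 mm behind it; z points along the fingers, y is the direction in which the jaws open and shut (so a half turn about z gives the same grasp; the last joint's range is limited). The gripper opens to 88 mm and grips with 3 to 60 N. Pads are 19 mm wide; open, the fingers measure 130 mm over their backs; the gripper's body (78 mm by 193 mm) begins 47 mm behind the grasp point.
Start: joints at [-52.936, 20.546, 0.682, 0, -70.136, -16.507], TCP at [0.237, -0.632, 0.227] pointing down, gripper open.
Joint ranges: [-176.03, 176.03], [-82.01, 121.73], [-58.28, 71.71], [-173.87, 95.51], [-174.79, -0.11], [-173.66, 173.66]. Speed limits (degrees/s): [136.94, 136.94, 172.46, 180, 180, 180].

### API

Orientations are given as [roll, pitch, yaw] about the fixed x, y, z axes, in that order (R = Rz(yaw) Ry(pitch) Rx(roll)).
In Python, from plant import sensors, cams, job gives the robot as it stands.
- The arm moves only by the tool move_arm, never from a script. Its argument "commands" is a list of rows, each a list of 7 numbers: the finger opening in cm, from 0 to 8.76, then the shift along the tool's x, y, z in cm, then the turn, a rotation vector about the tool's x, y, z in rad. In form: [[hand, x, y, z, wx, wy, wz], ...]. A call has exactly 8 rows; each row is the pose to reach, as a shift and turn from the pose commanded when the call began, along the tool's axes at that moment; what a row does not reach only later rows make up. A row lasts 1/8 s, in which the tool goes at most 62.5 mm and 10.7 degrees, less where a joint would pass 70% of its speed; a pose out of reach is approached as far as the arm can. A call with a gripper value outside its range is refused whole. The fingers move at their own pace and stop on an object; the grip force is fixed at half the most. Time passes only in rows, so rows that repeat a pose let the fingers close, or fill a call up. It gives the time, the measured TCP pose, the force and the opening at its end, in the units of the state.
- sensors.get_obs(): the state, without advancing time (a new reading comes with each control period).
- cams.snapshot(name): name is "scene" or "top" or "wrist"; returns a dict with "frame" (420x560x3 uint8, red, green, blue), "camera_matrix" (3x3 intrinsics, pixels), "dist_coeffs" ([k1, k2, p1, p2, k3] as OpenCV has them; the pictures are not rectified), "R" (3x3) and "t" (3): a world point X has camera coordinates R X + t. Camera axes: x right, y down, z forward; pixel columns grow to the right and rows downward; lengths in m; the calibration is good to about 2 mm. A picture is of the moment at which its call begins. There is no depth.
- job.close_job(): hands the job in, once; it reports no verdict.
The state is a dict: "clock": time; "joint_pos": joint angles; "qvel": joint speeds; "tau": joint torques, N m; "tool_pos": TCP position; "orientation": TCP orientation; "force": force on the tool from outside, world axes, zero at the start; "moment": the same for the moment, N m; "opening": finger opening in m.
Only numpy, scipy, OpenCV 4.12 (cv2) and the standard library are available. Lean on these libraries where they do the work, as an engineer would, in place of code of your own. Each camera call takes 0.05 s, during which the arm holds its last target.

### The job

Before the dough goes in, try the hinged lid of every loaf tin by swinging it at least half-way up. Leave the tins with free lids standing where they are, lids wide open; a tin whose lid is stiff, so that it hangs where it is left instead of falling, is to be shut again and moved wholly onto the baking sheet beyond them for the wash. Keep the tins on their feet and leave the flour dredger and scraper alone.

Things in the scene. Friction and masses are not known exactly. Their poses are not given: they have to be found in the camera images.
- tin_a: Loose dark steel loaf tin with hinged lid; all look alike. 85 mm front to back (its x), 120 mm long (y), 68 mm high shut, walls 2 mm; base 0.31 kg or somewhat more, lid 75 g. Origin: centre of underside; x points from the front (lift tab, facing away from the robot) to the hinge. Hinge axis along y at x = 45.5 mm, z = 65 mm. The plain walls may be pushed. Which tins are stiff must be found by trying.
- lid_a (a joint): Lid angle of tin_a, rad: 0 shut, grows as the lid's front rises and swings back, stop at 1.92 (leaning back). No latch. A free lid has almost no friction: let go below about 1.4 it falls shut, past 1.65 it falls open to the stop. A stiff one has 0.055 N m of hinge friction: about 0.8 N at the tab raises it, 0.2 to 0.5 N pushes it down, and it hangs at any angle where it is left.
- tab_a (a point): Middle of the rolled front edge of the lift tab on the lid of tin_a; moves with the lid. Shut: x = -67.3, y = 0, z = 60 mm in the tin. Tab 40 mm wide (y), sticks out 27 mm ahead of the front wall, 2 mm thick, rolled edge 4.4 mm; 57 mm free height below, lid top 8 mm above. Can be lifted from below by a tilted finger tip or pinched by its two ends.
- tin_b: Loose dark steel loaf tin with hinged lid; all look alike. 85 mm front to back (its x), 120 mm long (y), 68 mm high shut, walls 2 mm; base 0.31 kg or somewhat more, lid 75 g. Origin: centre of underside; x points from the front (lift tab, facing away from the robot) to the hinge. Hinge axis along y at x = 45.5 mm, z = 65 mm. The plain walls may be pushed. Which tins are stiff must be found by trying.
- lid_b (a joint): Lid angle of tin_b, rad: 0 shut, grows as the lid's front rises and swings back, stop at 1.92 (leaning back). No latch. A free lid has almost no friction: let go below about 1.4 it falls shut, past 1.65 it falls open to the stop. A stiff one has 0.055 N m of hinge friction: about 0.8 N at the tab raises it, 0.2 to 0.5 N pushes it down, and it hangs at any angle where it is left.
- tab_b (a point): Middle of the rolled front edge of the lift tab on the lid of tin_b; moves with the lid. Shut: x = -67.3, y = 0, z = 60 mm in the tin. Tab 40 mm wide (y), sticks out 27 mm ahead of the front wall, 2 mm thick, rolled edge 4.4 mm; 57 mm free height below, lid top 8 mm above. Can be lifted from below by a tilted finger tip or pinched by its two ends.
- tin_c: Loose dark steel loaf tin with hinged lid; all look alike. 85 mm front to back (its x), 120 mm long (y), 68 mm high shut, walls 2 mm; base 0.31 kg or somewhat more, lid 75 g. Origin: centre of underside; x points from the front (lift tab, facing away from the robot) to the hinge. Hinge axis along y at x = 45.5 mm, z = 65 mm. The plain walls may be pushed. Which tins are stiff must be found by trying.
- lid_c (a joint): Lid angle of tin_c, rad: 0 shut, grows as the lid's front rises and swings back, stop at 1.92 (leaning back). No latch. A free lid has almost no friction: let go below about 1.4 it falls shut, past 1.65 it falls open to the stop. A stiff one has 0.055 N m of hinge friction: about 0.8 N at the tab raises it, 0.2 to 0.5 N pushes it down, and it hangs at any angle where it is left.
- tab_c (a point): Middle of the rolled front edge of the lift tab on the lid of tin_c; moves with the lid. Shut: x = -67.3, y = 0, z = 60 mm in the tin. Tab 40 mm wide (y), sticks out 27 mm ahead of the front wall, 2 mm thick, rolled edge 4.4 mm; 57 mm free height below, lid top 8 mm above. Can be lifted from below by a tilted finger tip or pinched by its two ends.
- sheet: Flat aluminium baking sheet fixed on the bench just beyond the tins, 400 mm deep (its x) x 600 mm wide (its y), 2 mm thick. Origin: middle of its near edge, on the bench; x points away from the robot. The near edge is bevelled over 10 mm down to the bench, so tins slide up onto it; only the far edge is raised (15 mm).
- dredger: Bystander: upright steel flour dredger, 70 mm across, 100 mm high, with a handle; origin at the centre of its underside.
- scraper: Bystander: bench scraper lying flat, steel blade with a wooden grip, 110 x 150 x 24 mm; origin at the centre of its underside.

How it is judged:
By the outcome, as a careful person would: the job done as asked, in the order asked, and still so for the second after the job is handed in, with the robot touching nothing.
It also fails if it takes over 72 s, if anything falls off the work surface, if the arm or the gripper's body presses on something with over 40 N, if the wrist force passes 120 N, or if a joint passes its speed limit or range.

## Working session

There is one attempt and no reset: what is moved stays moved. The work goes in short steps, Python scripts to look and compute and a tool call to move; the robot and the scene stay as the last step left them, time stands still between calls to the robot, and variables do not carry over. Pictures are saved under pics/ and viewed, and the job is handed in when it is done.

Besides the shell and the picture viewer there is one more tool, called after "Request:" in YAML: its name, and indented under it one key for each argument. move_arm: Moves the arm, as the interface text tells. Its arguments: {"type":"object","properties":{"commands":{"type":"array"}},"required":["commands"]}

```bash
ls; mkdir -p pics; cat > h.py <<'E'
import numpy as np, cv2
from plant import sensors, cams, job
def snap(name,fn):
    s=cams.snapshot(name); cv2.imwrite('pics/'+fn,cv2.cvtColor(s['frame'],cv2.COLOR_RGB2BGR)); return s
def ray(s,px):
    p=cv2.undistortPoints(np.array([[px]],float),np.array(s['camera_matrix']),np.array(s['dist_coeffs']))[0,0]
    R=np.array(s['R']);t=np.array(s['t']); return -R.T@t, R.T@np.array([p[0],p[1],1.])
def onz(s,px,z):
    o,d=ray(s,px); return o+d*(z-o[2])/d[2]
def proj(s,X):
    R=np.array(s['R']); rv=cv2.Rodrigues(R)[0]
    return cv2.projectPoints(np.array(X,float).reshape(-1,1,3),rv,np.array(s['t'],float),np.array(s['camera_matrix']),np.array(s['dist_coeffs']))[0][:,0]
E
python3 - <<'E'
from h import *
print(sensors.get_obs())
for n in ['scene','top','wrist']:
    s=snap(n,n+'0.png'); R=np.array(s['R']); print(n,-R.T@np.array(s['t']),R[2])
E
```

```text
pics
{'clock': 0.0, 'joint_pos': array([-5.29359955e+01,  2.05927738e+01,  6.35241166e-01, -2.09439230e-02,
       -7.01369002e+01, -1.65074505e+01]), 'qvel': array([ 0.0052747 , -0.1149553 , -0.02381187, -0.03380212, -0.02129986,
       -0.0465482 ]), 'tau': array([ 1.86380654e-03, -5.82712054e+01,  2.93066454e+01,  6.99733034e+00,
        7.14212714e-03, -2.26420320e-04]), 'tool_pos': array([ 0.23683027, -0.63157036,  0.22561614]), 'orientation': array([ 1.79903865e+02, -7.95773749e-03, -1.59450572e+02]), 'force': array([ 0.40269916, -0.14796945, -0.87100076]), 'moment': array([-0.0469602 , -0.00908893,  0.01349059]), 'opening': 0.08777228923150886}
scene [1.05095268 0.51213864 0.8473838 ] [-0.46542858 -0.49066743 -0.73662861]
top [ 0.37462223 -0.0148398   1.04941808] [ 0.17816271 -0.00112808 -0.98400039]
wrist [ 0.16312949 -0.65850211  0.38402111] [ 0.27146879  0.102501   -0.95697348]
```

View pics/scene0.png

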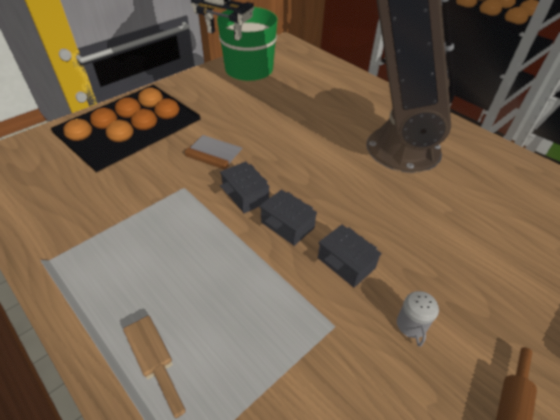

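View pics/top0.png

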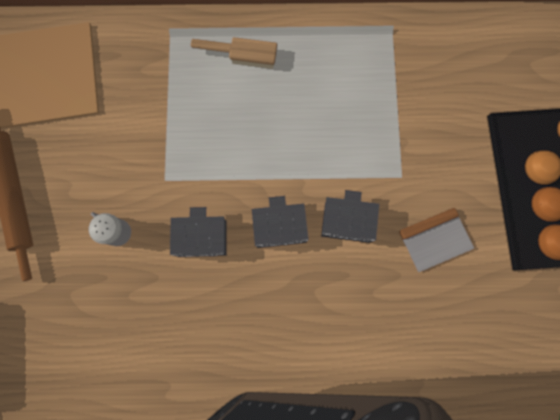

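View pics/wrist0.png

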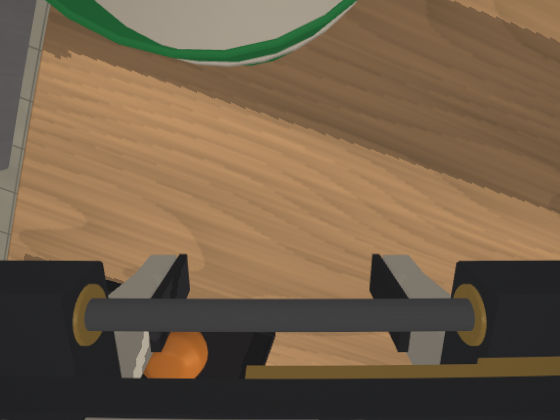

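The top view shows three tins at about (198,236), (279,226) and (350,219), with tabs pointing up toward the sheet (x 165-400, near edge at row ~180). The dredger is at (105,230), the scraper at (437,240), and a wooden brush lies on the far part of the sheet.

```bash
cat > m.py <<'E'
from h import *
s=cams.snapshot('top'); f=s['frame']
cv2.imwrite('pics/topz.png',cv2.resize(cv2.cvtColor(f[160:280,80:480],cv2.COLOR_RGB2BGR),None,fx=2,fy=2,interpolation=cv2.INTER_CUBIC))
g=f.max(2); m=((g<80)).astype(np.uint8); m[:170]=0;m[280:]=0;m[:,:140]=0;m[:,400:]=0
n,l,st,c=cv2.connectedComponentsWithStats(m)
for i in range(1,n):
    if st[i,4]<300: continue
    b=(l==i).astype(np.uint8)
    body=cv2.morphologyEx(b,cv2.MORPH_OPEN,np.ones((25,25)))
    print(st[i])
    r=cv2.minAreaRect(cv2.findContours(body,0,2)[0][0]); print(r)
    box=cv2.boxPoints(r); print([onz(s,p,.068)[:2].round(3).tolist() for p in box])
    tab=b.copy(); ys,xs=np.nonzero(b); 
    top=ys.min(); print('tabtop',xs[ys<=top+2].mean(),top,onz(s,(xs[ys<=top+2].mean(),top),.06))
for p in [(165,180),(401,178),(171,28),(393,28)]: print(onz(s,p,.002))
for p in [(105,228),(400,235),(472,245)]: print(onz(s,p,.05))
E
python3 m.py
```

```text
[ 321  191   58   52 2137]
((351.0, 218.5), (37.0, 50.0), 90.0)
[[0.578, -0.117], [0.577, -0.234], [0.489, -0.23], [0.49, -0.114]]
tabtop 351.90625 191 [ 0.6006946  -0.18000947  0.06      ]
[ 253  197   55   50 2022]
((267.5, 226.0), (32.0, 25.0), 90.0)
[[0.556, 0.05], [0.555, -0.009], [0.48, -0.008], [0.481, 0.05]]
tabtop 277.1666666666667 197 [ 0.58801265 -0.00218536  0.06      ]
[ 170  208   57   48 2182]
((189.0, 239.5), (29.0, 36.0), 90.0)
[[0.522, 0.245], [0.521, 0.161], [0.454, 0.16], [0.455, 0.243]]
tabtop 197.67441860465115 208 [0.56347151 0.18572724 0.06      ]
[0.6475437  0.28199084 0.002     ]
[ 0.64633492 -0.31527613  0.002     ]
[1.0715039  0.28227256 0.002     ]
[ 1.06485259 -0.31872973  0.002     ]
[0.51956064 0.40586689 0.05      ]
[ 0.49548448 -0.29086866  0.05      ]
[ 0.47006855 -0.45849998  0.05      ]
```

```bash
python3 - <<'E'
from h import *
s=cams.snapshot('scene');f=s['frame'][140:300,200:400]
cv2.imwrite('pics/scz.png',cv2.resize(cv2.cvtColor(f,cv2.COLOR_RGB2BGR),None,fx=3.7,fy=3.7,interpolation=cv2.INTER_CUBIC))
E
```

```text
(no output)
```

View pics/topz.png

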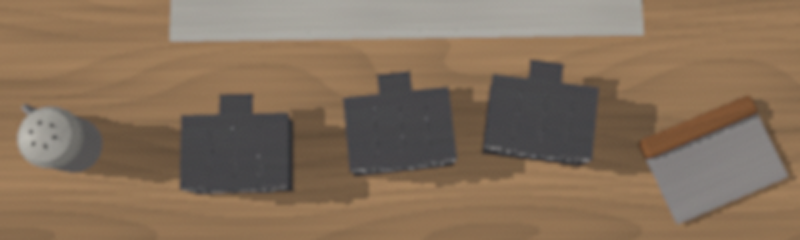

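View pics/scz.png

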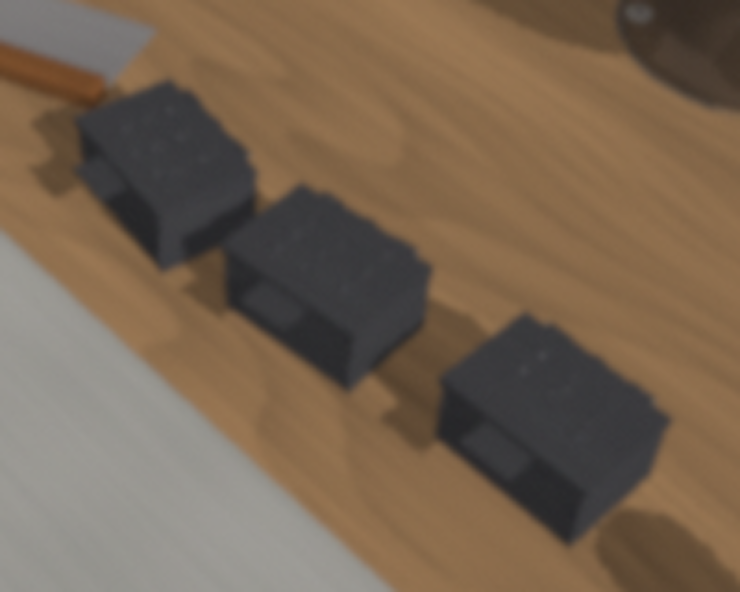

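```bash
cat > tins.py <<'E'
from h import *
s=cams.snapshot('top')
P={'L':[(181,116),(291,113),(292,191),(182,192),(221,95),(252,94.5)],'M':[(345,98),(447,89),(455,162),(351,174),(379,75),(409,72)],'R':[(492,76),(598,88),(592,161),(484,150),(531,61),(563,65)]}
for k,v in P.items():
    w=[onz(s,(80+(x+.5)/2-.5,160+(y+.5)/2-.5),.068 if i<4 else .06)[:2] for i,(x,y) in enumerate(v)]
    w=np.array(w); fm=(w[0]+w[1])/2; tab=(w[4]+w[5])/2; bm=(w[2]+w[3])/2
    e=w[0]-w[1]; yaw=np.degrees(np.arctan2(-e[0],e[1])); e2=w[3]-w[2]; yaw2=np.degrees(np.arctan2(-e2[0],e2[1]))
    print(k,'front',fm.round(4),'tab',tab.round(4),'back',bm.round(4),'yaw',yaw.round(1),yaw2.round(1),np.linalg.norm(e).round(3),np.linalg.norm(fm-bm).round(3))
E
python3 tins.py
```

```text
L front [0.5406 0.1834] tab [0.5656 0.185 ] back [0.4509 0.18  ] yaw 1.0 -0.1 0.128 0.09
M front [ 0.5635 -0.0035] tab [ 0.5892 -0.0012] back [ 0.4759 -0.0109] yaw 4.5 6.0 0.12 0.088
R front [ 0.5754 -0.1785] tab [ 0.6001 -0.1832] back [ 0.4888 -0.167 ] yaw -7.2 -6.5 0.125 0.087
```

```bash
cat > pl.py <<'E'
from h import *
from scipy.spatial.transform import Rotation as Ro
TAB={'L':(.566,.185,1.5),'M':(.5892,-.0012,5),'R':(.6005,-.183,-7.3)}
def Rt(t,psi):
    t=np.radians(t); z=[-np.sin(t),0,-np.cos(t)]; x=[-np.cos(t),0,np.sin(t)]; y=np.cross(z,x)
    return Ro.from_euler('z',psi,degrees=True)*Ro.from_matrix(np.array([x,y,z]).T)
def rows(wps,hand=0):
    """wps: list of (pos,t,psi); prints rows from measured pose"""
    o=sensors.get_obs(); R0=Ro.from_euler('xyz',o['orientation'],degrees=True); p0=o['tool_pos']
    print('t',round(o['clock'],2),'pos',p0.round(4),'rpy',o['orientation'].round(1),'F',o['force'].round(1))
    for p,t,psi in wps:
        d=R0.inv().apply(np.array(p)-p0)*100; w=(R0.inv()*Rt(t,psi)).as_rotvec()
        print([hand]+[float(round(v,1)) for v in d]+[float(round(v,2)) for v in w])
def tin2w(tin,f,z,lat=0):
    """f: distance outward from hinge axis"""
    x,y,psi=TAB[tin]; c,s=np.cos(np.radians(psi)),np.sin(np.radians(psi)); g=f-.1128
    return np.array([x+c*g-s*lat,y+s*g+c*lat,z])
def push(tin,th,t=50,s=.015,gap=0,back=0):
    """TCP for lid angle th deg; gap = clearance perpendicular to finger/lid; back = withdrawn along finger"""
    tr=np.radians(t); p=np.array([-np.cos(tr),np.sin(tr)]); d=np.array([-np.sin(tr),-np.cos(tr)])
    H=np.array([0,.065])
    if th<90-t:
        a=np.radians(th-2.5); E=H+.1129*np.array([np.cos(a),np.sin(a)])
        C=E+d*s-p*(.0025+gap)
    else:
        a=np.radians(th); C=H+(.113-s)*np.array([np.cos(a),np.sin(a)])+np.array([np.sin(a),-np.cos(a)])*(.006+gap)
    T=C-.0095*p-d*back
    return tin2w(tin,T[0],T[1]),t,TAB[tin][2]
E
python3 - <<'E'
from pl import *
a=push('R',0,gap=.008,back=.06)
print(a, push('R',0,gap=.008),push('R',60))
rows([((.72,-.24,.23),50,-7.3),a,push('R',0,gap=.008)])
E
```

```text
(array([ 0.64743674, -0.18901273,  0.07367992]), 50, -7.3) (array([ 0.60184663, -0.18317251,  0.03511267]), 50, -7.3) (array([ 0.54842816, -0.17632944,  0.13959307]), 50, -7.3)
t 0.3 pos [ 0.237  -0.6319  0.2263] rpy [ 180.    -0.  -159.4] F [-0.3  1.1  0.7]
[0, -59.0, 19.7, -0.4, -0.21, 0.85, 0.45]
[0, -54.0, 27.0, 15.3, -0.21, 0.85, 0.45]
[0, -49.9, 29.2, 19.1, -0.21, 0.85, 0.45]
```

Request:
move_arm:
  commands:
    - [0, -7.5, 2.5, 0, -0.03, 0.11, 0.06]
    - [0, -15, 5, 0, -0.05, 0.21, 0.11]
    - [0, -22, 7.4, 0, -0.08, 0.32, 0.17]
    - [0, -29.5, 9.8, 0, -0.11, 0.43, 0.23]
    - [0, -37, 12.3, 0, -0.13, 0.53, 0.28]
    - [0, -44, 14.8, 0, -0.16, 0.64, 0.34]
    - [0, -51.5, 17.2, 0, -0.18, 0.75, 0.4]
    - [0, -59, 19.7, -0.4, -0.21, 0.85, 0.45]

```text
clock: 1.3
tool_pos: [0.6268, -0.3153, 0.228]
orientation: [180.0, -49.9, 173.0]
force: [1.8, -1.3, 1.7]
opening: 0.0133
```

```bash
python3 - <<'E'
from pl import *
rows([push('R',0,gap=.008,back=.06),push('R',0,gap=.008)])
print(sensors.get_obs()['joint_pos'])
E
```

```text
t 1.3 pos [ 0.6268 -0.3153  0.228 ] rpy [180.  -49.9 173. ] F [ 1.8 -1.3  1.7]
[0, -12.1, 12.8, 9.6, -0.0, 0.0, 0.0]
[0, -12.1, 12.8, 15.6, -0.0, 0.0, 0.0]
[  -9.71345921   56.25880155   47.52429908    2.70834239 -131.10571611
  -86.49906015]
```

Request:
move_arm:
  commands:
    - [0, -4, 4.2, 3.2, 0, 0, 0]
    - [0, -8, 8.5, 6.4, 0, 0, 0]
    - [0, -12.1, 12.8, 9.6, 0, 0, 0]
    - [0, -12.1, 12.8, 9.6, 0, 0, 0]
    - [0, -12.1, 12.8, 9.6, 0, 0, 0]
    - [0, -12.1, 12.8, 9.6, 0, 0, 0]
    - [0, -12.1, 12.8, 9.6, 0, 0, 0]
    - [0, -12.1, 12.8, 9.6, 0, 0, 0]

```text
clock: 2.3
tool_pos: [0.6461, -0.1914, 0.0748]
orientation: [179.9, -49.6, 173.0]
force: [0.5, -1.0, -0.4]
opening: 0.0006
```

```bash
python3 - <<'E'
from pl import *
rows([push('R',0,gap=.008,back=.06),push('R',0,gap=.008)])
for n in ['scene','wrist']: snap(n,n+'1.png')
s=cams.snapshot('scene');f=s['frame'][100:260,180:380]
cv2.imwrite('pics/scz1.png',cv2.resize(cv2.cvtColor(f,cv2.COLOR_RGB2BGR),None,fx=3.7,fy=3.7,interpolation=cv2.INTER_CUBIC))
E
```

```text
t 2.3 pos [ 0.6461 -0.1914  0.0748] rpy [179.9 -49.6 173. ] F [ 0.5 -1.  -0.4]
[0, -0.1, 0.3, -0.0, -0.0, 0.01, 0.0]
[0, -0.1, 0.3, 6.0, -0.0, 0.01, 0.0]
```

View pics/scz1.png

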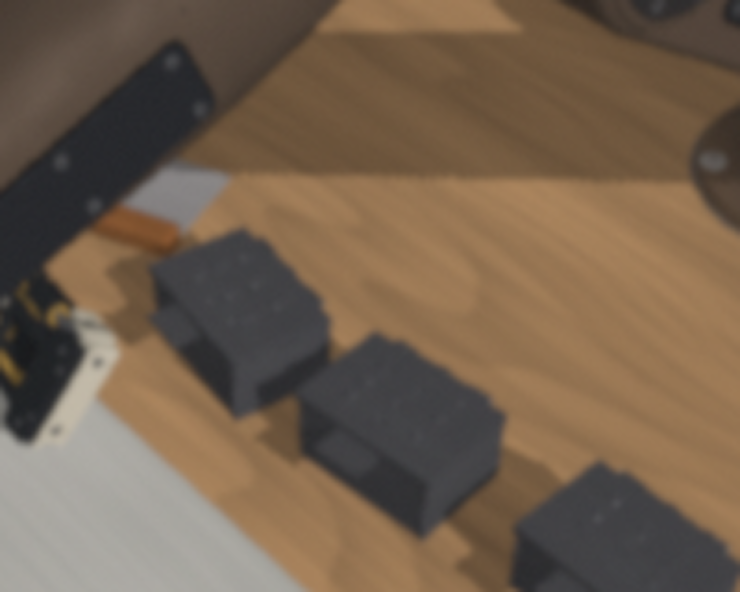

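View pics/wrist1.png

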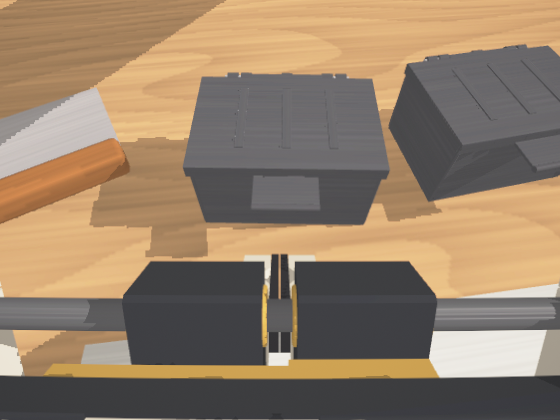

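The wrist picture shows the closed fingertips (280,258) lined up with the right tin's tab (252-320, 177-208). I'll go in under it.

Request:
move_arm:
  commands:
    - [0, -0.1, 0.3, 1.5, 0, 0, 0]
    - [0, -0.1, 0.4, 3, 0, 0, 0]
    - [0, -0.1, 0.4, 4.5, 0, 0, 0]
    - [0, -0.1, 0.4, 6, 0, 0, 0]
    - [0, -0.1, 0.4, 6, 0, 0, 0]
    - [0, -0.1, 0.4, 6, 0, 0, 0]
    - [0, -0.1, 0.4, 6, 0, 0, 0]
    - [0, -0.1, 0.4, 6, 0, 0, 0]

```text
clock: 3.45
tool_pos: [0.6021, -0.181, 0.0343]
orientation: [179.9, -49.7, 173.1]
force: [-0.5, 0.7, -0.2]
opening: 0.0002
```

```bash
python3 - <<'E'
from pl import *
rows([push('R',th) for th in (0,8,16,24,32,40,48,56,64)])
for n in ['wrist']: snap(n,n+'2.png')
E
```

```text
t 3.45 pos [ 0.6021 -0.181   0.0343] rpy [179.9 -49.7 173.1] F [-0.5  0.7 -0.2]
[0, 0.9, -0.2, -0.1, -0.0, 0.01, 0.0]
[0, 2.1, -0.2, -1.0, -0.0, 0.01, 0.0]
[0, 3.4, -0.2, -1.9, -0.0, 0.01, 0.0]
[0, 4.9, -0.2, -2.5, -0.0, 0.01, 0.0]
[0, 6.4, -0.2, -2.9, -0.0, 0.01, 0.0]
[0, 8.1, -0.2, -3.1, -0.0, 0.01, 0.0]
[0, 9.5, -0.2, -3.1, -0.0, 0.01, 0.0]
[0, 10.8, -0.2, -2.9, -0.0, 0.01, 0.0]
[0, 12.2, -0.2, -2.5, -0.0, 0.01, 0.0]
```

View pics/wrist2.png

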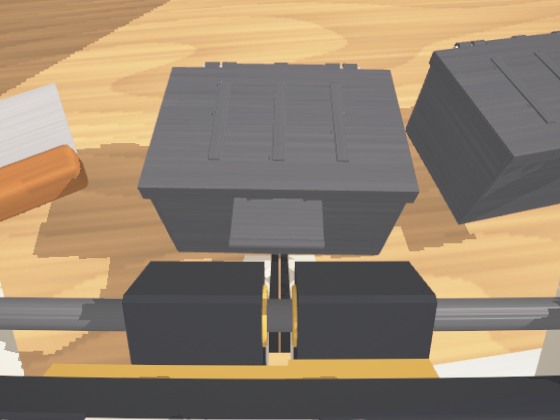

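```bash
python3 - <<'E'
from pl import *
o=sensors.get_obs(); s=cams.snapshot('wrist'); R=Ro.from_euler('xyz',o['orientation'],degrees=True)
T=o['tool_pos']; 
print('tcp',proj(s,T),'corner',proj(s,T+R.apply([.0095,0,0])),'edges',proj(s,[tin2w('R',.115,.06,.02),tin2w('R',.115,.06,-.02)]))
for z in(.058,.06,.062):print([onz(s,p,z).round(4).tolist() for p in[(230,247),(325,247),(278,247)]])
print(-np.array(s['R']).T@s['t'])
E
```

```text
tcp [[277.40273193 272.55919452]] corner [[277.36102885 254.40307575]] edges [[319.53081672 250.55469371]
 [224.42216441 250.10257935]]
[[0.5979, -0.2009, 0.058], [0.6029, -0.1604, 0.058], [0.6004, -0.1804, 0.058]]
[[0.599, -0.2007, 0.06], [0.6039, -0.1608, 0.06], [0.6014, -0.1806, 0.06]]
[[0.6, -0.2005, 0.062], [0.6048, -0.1612, 0.062], [0.6024, -0.1807, 0.062]]
[ 0.67102749 -0.18869767  0.19683743]
```

Request:
move_arm:
  commands:
    - [0, 0.9, 0, -0.1, 0, 0, 0]
    - [0, 2.1, 0, -1.0, 0, 0, 0]
    - [0, 3.4, 0, -1.9, 0, 0, 0]
    - [0, 4.9, 0, -2.5, 0, 0, 0]
    - [0, 6.4, 0, -2.9, 0, 0, 0]
    - [0, 8.1, 0, -3.1, 0, 0, 0]
    - [0, 9.5, 0, -3.1, 0, 0, 0]
    - [0, 10.8, 0, -2.9, 0, 0, 0]

```text
clock: 4.55
tool_pos: [0.5536, -0.1752, 0.1361]
orientation: [179.9, -49.7, 173.1]
force: [0.4, 0.2, -0.4]
opening: 0.0003
```

```bash
python3 - <<'E'
from pl import *
rows([push('R',th) for th in (56,64,72)])
for n in ['wrist','scene']: s=snap(n,n+'3.png')
f=s['frame'][100:260,180:380]
cv2.imwrite('pics/scz3.png',cv2.resize(cv2.cvtColor(f,cv2.COLOR_RGB2BGR),None,fx=3.7,fy=3.7,interpolation=cv2.INTER_CUBIC))
E
```

```text
t 4.55 pos [ 0.5536 -0.1752  0.1361] rpy [179.9 -49.7 173.1] F [ 0.4  0.2 -0.4]
[0, -0.1, -0.2, -0.0, -0.0, 0.01, 0.0]
[0, 1.2, -0.2, 0.4, -0.0, 0.01, 0.0]
[0, 2.5, -0.2, 0.9, -0.0, 0.01, 0.0]
```

View pics/wrist3.png

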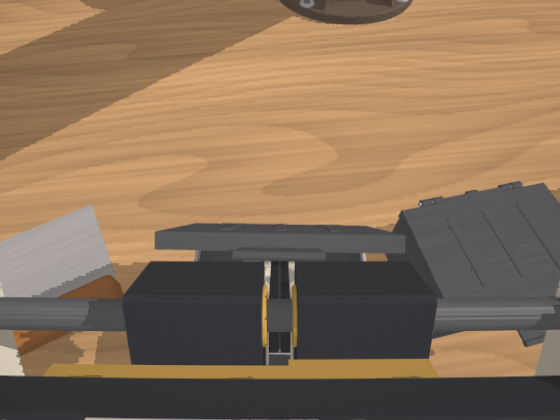

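View pics/scz3.png

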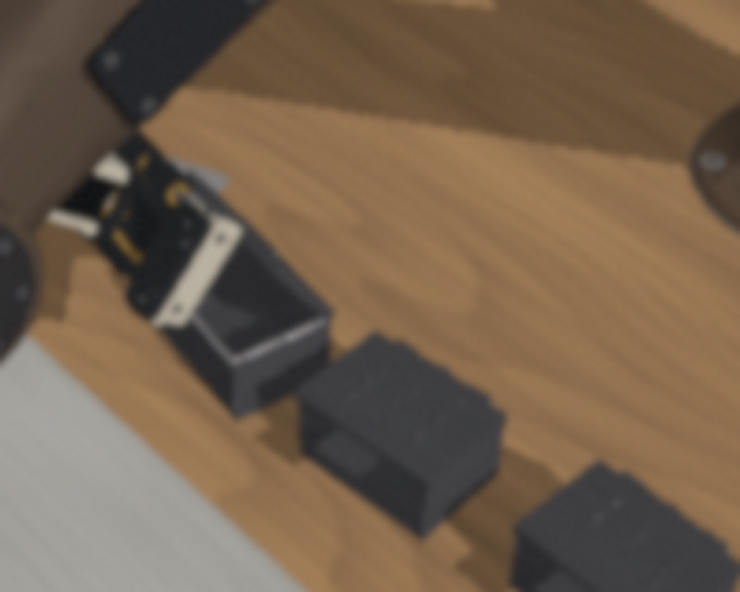

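Lid up at roughly 55-60°. I'll raise it to ~72°, then let the finger retreat to the 45° pose and see if the lid follows.

```bash
python3 - <<'E'
from pl import *
rows([push('R',th) for th in (64,72,58,45)])
E
```

```text
t 4.65 pos [ 0.5538 -0.1752  0.1368] rpy [179.9 -49.6 173.1] F [-0.   0.5  0.6]
[0, 1.2, -0.2, 0.4, -0.0, 0.01, 0.0]
[0, 2.5, -0.2, 1.0, -0.0, 0.01, 0.0]
[0, 0.2, -0.2, 0.1, -0.0, 0.01, 0.0]
[0, -2.0, -0.2, -0.2, -0.0, 0.01, 0.0]
```

Request:
move_arm:
  commands:
    - [0, 1.2, 0, 0.4, 0, 0, 0]
    - [0, 2.5, 0, 1.0, 0, 0, 0]
    - [0, 2.5, 0, 1.0, 0, 0, 0]
    - [0, 1.2, 0, 0.4, 0, 0, 0]
    - [0, 0, 0, 0, 0, 0, 0]
    - [0, -2, 0, -0.2, 0, 0, 0]
    - [0, -2, 0, -0.2, 0, 0, 0]
    - [0, -2, 0, -0.2, 0, 0, 0]

```text
clock: 5.65
tool_pos: [0.5687, -0.177, 0.1207]
orientation: [179.9, -49.8, 173.1]
force: [0.5, -0.8, 0.2]
opening: 0.0001
```

```bash
python3 - <<'E'
from pl import *
rows([push('R',th) for th in (56,64,72)])
for n in ['wrist','scene']: s=snap(n,n+'4.png')
f=s['frame'][100:260,180:380]
cv2.imwrite('pics/scz4.png',cv2.resize(cv2.cvtColor(f,cv2.COLOR_RGB2BGR),None,fx=3.7,fy=3.7,interpolation=cv2.INTER_CUBIC))
E
```

```text
t 5.65 pos [ 0.5687 -0.177   0.1207] rpy [179.9 -49.8 173.1] F [ 0.5 -0.8  0.2]
[0, 2.1, -0.2, 0.2, -0.0, 0.0, 0.0]
[0, 3.4, -0.2, 0.5, -0.0, 0.0, 0.0]
[0, 4.6, -0.2, 1.1, -0.0, 0.0, 0.0]
```

View pics/wrist4.png

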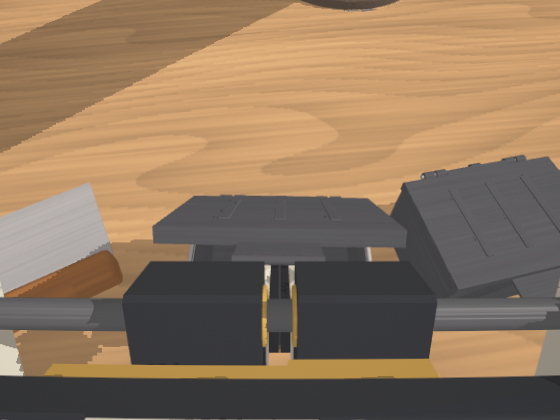

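View pics/scz4.png

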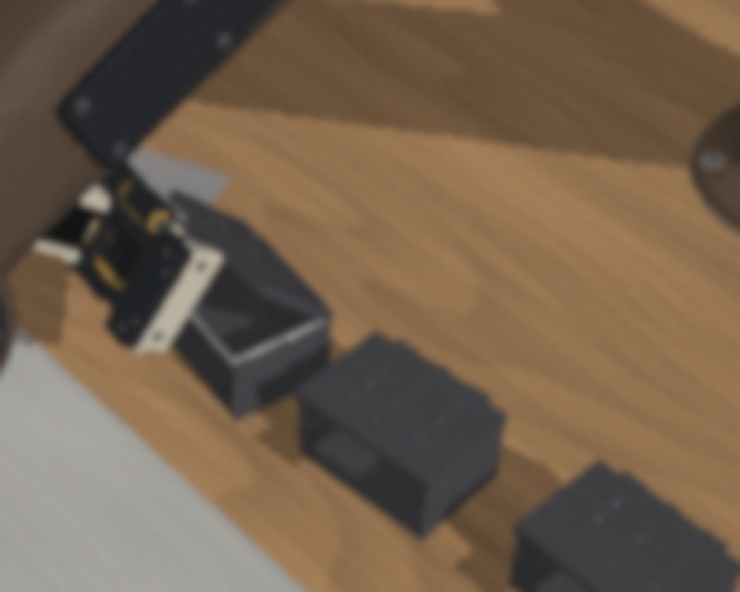

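The lid followed the finger down (its top face shows again, rows 197-243), so the right tin is free. I'll swing it past 95° to the stop.

```bash
python3 - <<'E'
from pl import *
rows([push('R',th) for th in (55,65,75,85,95,103,95,85)])
E
```

```text
t 5.75 pos [ 0.5687 -0.177   0.1216] rpy [179.9 -49.7 173.1] F [-0.7  0.2 -0.4]
[0, 1.8, -0.2, 0.2, -0.0, 0.01, 0.0]
[0, 3.5, -0.2, 0.7, -0.0, 0.01, 0.0]
[0, 5.0, -0.2, 1.4, -0.0, 0.01, 0.0]
[0, 6.4, -0.2, 2.4, -0.0, 0.01, 0.0]
[0, 7.6, -0.1, 3.7, -0.0, 0.01, 0.0]
[0, 8.4, -0.1, 4.8, -0.0, 0.01, 0.0]
[0, 7.6, -0.1, 3.7, -0.0, 0.01, 0.0]
[0, 6.4, -0.2, 2.4, -0.0, 0.01, 0.0]
```

Request:
move_arm:
  commands:
    - [0, 1.8, 0, 0.2, 0, 0, 0]
    - [0, 3.5, 0, 0.7, 0, 0, 0]
    - [0, 5.0, 0, 1.4, 0, 0, 0]
    - [0, 6.4, 0, 2.4, 0, 0, 0]
    - [0, 7.6, 0, 3.7, 0, 0, 0]
    - [0, 8.4, 0, 4.8, 0, 0, 0]
    - [0, 8.4, 0, 4.8, 0, 0, 0]
    - [0, 7.6, 0, 3.0, 0, 0, 0]

```text
clock: 6.75
tool_pos: [0.4967, -0.1682, 0.1614]
orientation: [179.9, -49.7, 173.1]
force: [-0.4, -0.6, 0.4]
opening: 0.0004
```

```bash
python3 - <<'E'
from pl import *
rows([push('M',0,gap=.008,back=.06),push('M',0,gap=.008)])
for n in ['wrist','scene']: s=snap(n,n+'5.png')
f=s['frame'][100:260,180:380]
cv2.imwrite('pics/scz5.png',cv2.resize(cv2.cvtColor(f,cv2.COLOR_RGB2BGR),None,fx=3.7,fy=3.7,interpolation=cv2.INTER_CUBIC))
E
```

```text
t 6.75 pos [ 0.4967 -0.1682  0.1614] rpy [179.9 -49.7 173.1] F [-0.4 -0.6  0.4]
[0, -14.3, 18.7, -3.3, 0.16, 0.01, -0.13]
[0, -14.4, 17.7, 2.7, 0.16, 0.01, -0.13]
```

View pics/wrist5.png

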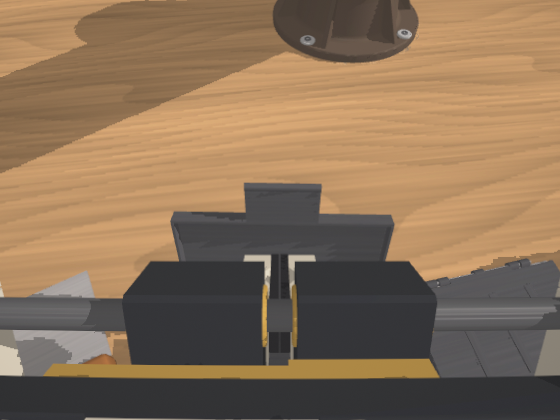

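View pics/scz5.png

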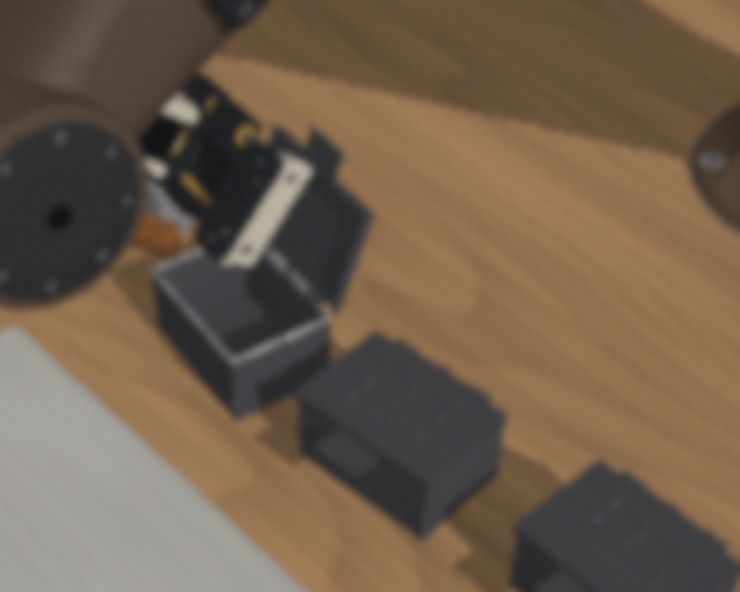

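The lid of the right tin stands wide open, leaning back, with the tin unmoved. Next, the middle tin.

Request:
move_arm:
  commands:
    - [0, -0.5, 0, -6, 0, 0, 0]
    - [0, -1, 0, -12, 0, 0, 0]
    - [0, -1, 5, -12, 0.04, 0, -0.03]
    - [0, -3, 10, -12, 0.08, 0, -0.06]
    - [0, -6, 16, -10, 0.12, 0, -0.1]
    - [0, -11, 18.7, -6, 0.16, 0.01, -0.13]
    - [0, -14.3, 18.7, -3.3, 0.16, 0.01, -0.13]
    - [0, -14.3, 18.7, -3.3, 0.16, 0.01, -0.13]

```text
clock: 7.85
tool_pos: [0.6341, 0.0039, 0.0682]
orientation: [-179.8, -50.8, -175.3]
force: [0.5, -0.0, -0.1]
opening: 0.0006
```

```bash
python3 - <<'E'
from pl import *
rows([push('M',0,gap=.008,back=.06),push('M',0,gap=.008)])
s=snap('wrist','wrist6.png')
s=snap('scene','scene6.png')
E
```

```text
t 7.85 pos [0.6341 0.0039 0.0682] rpy [-179.8  -50.8 -175.3] F [ 0.5 -0.  -0.1]
[0, 0.3, -0.1, -0.5, 0.0, -0.01, -0.0]
[0, 0.2, -0.1, 5.5, 0.0, -0.01, -0.0]
```

View pics/wrist6.png

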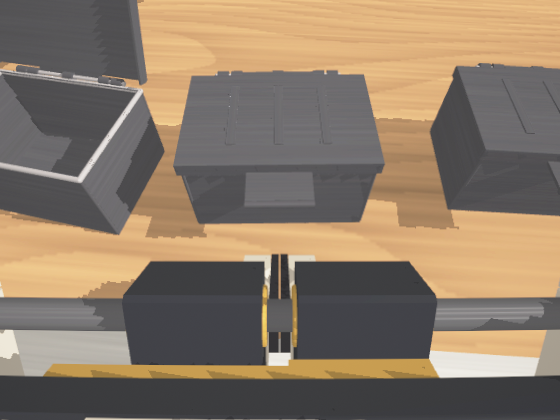

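View pics/scene6.png

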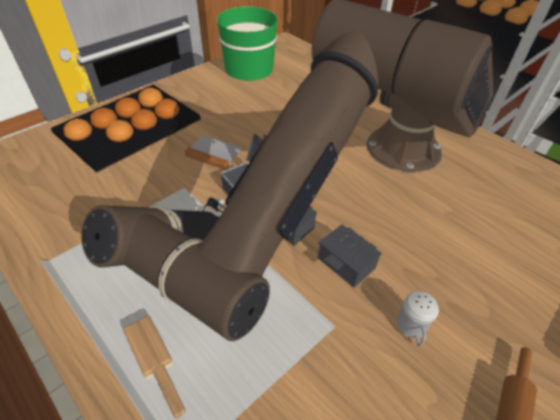

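Tab of the middle tin (245-315, 172-206) is centred on the fingers. Insert and begin lifting.

```bash
python3 - <<'E'
from pl import *
rows([push('M',0,gap=.008,back=.02),push('M',0,gap=.008)]+[push('M',th) for th in (0,8,16,24,32,40,48,56,64,72)])
E
```

```text
t 7.95 pos [0.6372 0.0023 0.0739] rpy [-179.7  -50.3 -175.4] F [1.4 0.5 0.7]
[0, 0.0, 0.1, 4.1, 0.0, -0.0, -0.0]
[0, 0.0, 0.1, 6.1, 0.0, -0.0, -0.0]
[0, 0.8, 0.1, 6.1, 0.0, -0.0, -0.0]
[0, 2.0, 0.1, 5.1, 0.0, -0.0, -0.0]
[0, 3.4, 0.0, 4.3, 0.0, -0.0, -0.0]
[0, 4.9, 0.0, 3.7, 0.0, -0.0, -0.0]
[0, 6.4, 0.0, 3.3, 0.0, -0.0, -0.0]
[0, 8.1, 0.0, 3.1, 0.0, -0.0, -0.0]
[0, 9.5, 0.0, 3.2, 0.0, -0.0, -0.0]
[0, 10.8, 0.0, 3.4, 0.0, -0.0, -0.0]
[0, 12.1, 0.0, 3.8, 0.0, -0.0, -0.0]
[0, 13.4, 0.0, 4.3, 0.0, -0.0, -0.0]
```

Request:
move_arm:
  commands:
    - [0, 0, 0, 2, 0, 0, 0]
    - [0, 0, 0, 4, 0, 0, 0]
    - [0, 0, 0, 6.1, 0, 0, 0]
    - [0, 0, 0, 6.1, 0, 0, 0]
    - [0, 0, 0, 6.1, 0, 0, 0]
    - [0, 0.8, 0, 6.1, 0, 0, 0]
    - [0, 2, 0, 5.1, 0, 0, 0]
    - [0, 3.4, 0, 4.3, 0, 0, 0]

```text
clock: 8.95
tool_pos: [0.5826, -0.0015, 0.0726]
orientation: [-179.8, -50.2, -175.3]
force: [1.2, 0.5, 0.4]
opening: 0.0004
```

```bash
python3 - <<'E'
from pl import *
s=snap('wrist','wrist7.png')
rows([push('M',th) for th in (16,24,32,40,48,56,64,72,60,45)])
E
```

```text
t 9.0 pos [ 0.5832 -0.0015  0.0749] rpy [-179.8  -50.1 -175.3] F [ 0.5 -0.5  2. ]
[0, -0.1, -0.0, 0.2, 0.0, -0.0, -0.0]
[0, 1.3, -0.0, -0.4, 0.0, -0.0, -0.0]
[0, 2.9, -0.0, -0.8, 0.0, -0.0, -0.0]
[0, 4.6, -0.0, -1.0, 0.0, -0.0, -0.0]
[0, 5.9, -0.0, -1.0, 0.0, -0.0, -0.0]
[0, 7.3, -0.0, -0.8, 0.0, -0.0, -0.0]
[0, 8.6, -0.0, -0.4, 0.0, -0.0, -0.0]
[0, 9.8, -0.1, 0.2, 0.0, -0.0, -0.0]
[0, 7.9, -0.0, -0.6, 0.0, -0.0, -0.0]
[0, 5.4, -0.0, -1.0, 0.0, -0.0, -0.0]
```

View pics/wrist7.png

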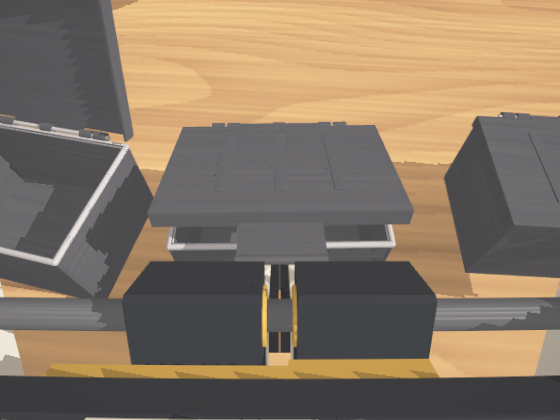

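Lid of the middle tin is lifting (gap at rows 220-245). Raise it to 72°, then retreat.

Request:
move_arm:
  commands:
    - [0, 1.3, 0, -0.4, 0, 0, 0]
    - [0, 2.9, 0, -0.8, 0, 0, 0]
    - [0, 4.6, 0, -1, 0, 0, 0]
    - [0, 5.9, 0, -1, 0, 0, 0]
    - [0, 7.3, 0, -0.8, 0, 0, 0]
    - [0, 8.6, 0, -0.4, 0, 0, 0]
    - [0, 9.8, 0, 0.2, 0, 0, 0]
    - [0, 9.8, 0, 0.2, 0, 0, 0]

```text
clock: 10.0
tool_pos: [0.5176, -0.0067, 0.146]
orientation: [-179.8, -50.3, -175.3]
force: [-0.0, -0.0, 0.3]
opening: 0.0005
```

Request:
move_arm:
  commands:
    - [0, -0.6, 0, -0.3, 0, 0, 0]
    - [0, -1.9, 0, -0.8, 0, 0, 0]
    - [0, -3.2, 0, -1.1, 0, 0, 0]
    - [0, -4.4, 0, -1.2, 0, 0, 0]
    - [0, -4.4, 0, -1.2, 0, 0, 0]
    - [0, -4.4, 0, -1.2, 0, 0, 0]
    - [0, -4.4, 0, -1.2, 0, 0, 0]
    - [0, -4.4, 0, -1.2, 0, 0, 0]

```text
clock: 11.0
tool_pos: [0.5555, -0.0036, 0.1195]
orientation: [-179.8, -50.2, -175.3]
force: [0.3, 0.1, 0.3]
opening: 0.0005
```

```bash
python3 - <<'E'
from pl import *
s=snap('wrist','wrist8.png')
rows([push('M',th) for th in (45,55,65,75,85,95,103)])
E
```

```text
t 11.05 pos [ 0.5555 -0.0036  0.1195] rpy [-179.8  -50.2 -175.3] F [-0.4 -0.7 -1. ]
[0, 0.2, -0.1, -0.3, 0.0, -0.0, -0.0]
[0, 1.9, -0.1, -0.1, 0.0, -0.0, -0.0]
[0, 3.6, -0.1, 0.4, 0.0, -0.0, -0.0]
[0, 5.1, -0.1, 1.2, 0.0, -0.0, -0.0]
[0, 6.5, -0.1, 2.2, 0.0, -0.0, -0.0]
[0, 7.6, -0.1, 3.5, 0.0, -0.0, -0.0]
[0, 8.4, -0.1, 4.6, 0.0, -0.0, -0.0]
```

View pics/wrist8.png

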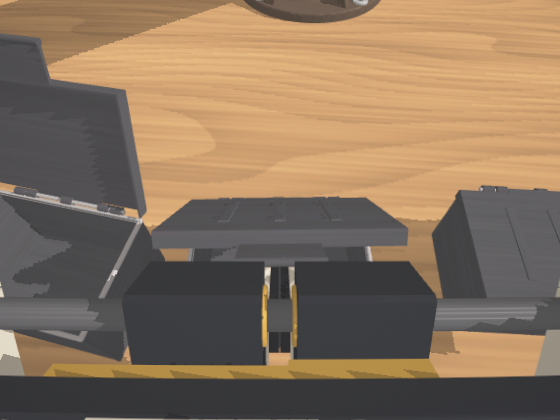

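The lid followed again (top face rows 198-243, same as before), so the middle tin is free too. Swing open.

Request:
move_arm:
  commands:
    - [0, 1.9, 0, -0.1, 0, 0, 0]
    - [0, 3.6, 0, 0.4, 0, 0, 0]
    - [0, 5.1, 0, 1.2, 0, 0, 0]
    - [0, 6.5, 0, 2.2, 0, 0, 0]
    - [0, 7.6, 0, 3.5, 0, 0, 0]
    - [0, 8.4, 0, 4.6, 0, 0, 0]
    - [0, 8.4, 0, 4.6, 0, 0, 0]
    - [0, 7.6, 0, 2.5, 0, 0, 0]

```text
clock: 12.05
tool_pos: [0.4874, -0.0092, 0.1621]
orientation: [-179.8, -50.3, -175.3]
force: [0.8, 0.4, 0.8]
opening: 0.0005
```

```bash
python3 - <<'E'
from pl import *
s=snap('wrist','wrist9.png')
rows([push('L',0,gap=.008,back=.06)])
E
```

```text
t 12.1 pos [ 0.4906 -0.0094  0.1625] rpy [-179.7  -50.2 -175.4] F [ 2.7 -0.6  1.6]
[0, -15.7, 18.5, -5.0, -0.05, -0.0, 0.04]
```

View pics/wrist9.png

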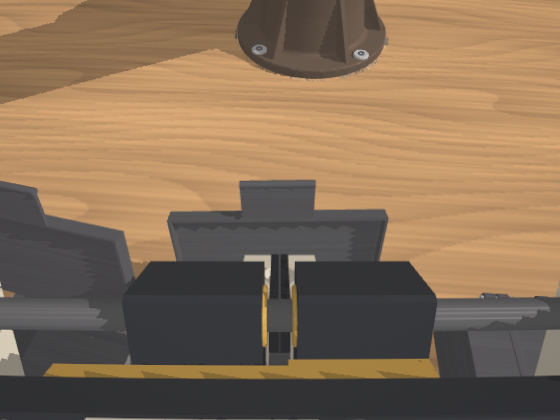

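The middle lid is open against its stop (same view as for the right tin). On to the left tin.

Request:
move_arm:
  commands:
    - [0, -0.5, 0, -6, 0, 0, 0]
    - [0, -1, 0, -12, 0, 0, 0]
    - [0, -1, 5, -12, -0.01, 0, 0.01]
    - [0, -3, 10, -12, -0.02, 0, 0.02]
    - [0, -6, 16, -10, -0.03, 0, 0.03]
    - [0, -11, 18.5, -7, -0.05, 0, 0.04]
    - [0, -15.7, 18.5, -5, -0.05, 0, 0.04]
    - [0, -15.7, 18.5, -5, -0.05, 0, 0.04]

```text
clock: 13.1
tool_pos: [0.6083, 0.1864, 0.0655]
orientation: [-179.6, -50.9, -179.2]
force: [0.1, -0.9, 0.4]
opening: 0.0006
```

```bash
python3 - <<'E'
from pl import *
s=snap('wrist','wrist10.png')
s=snap('wrist','wrist10b.png')
rows([push('L',0,gap=.008,back=.06),push('L',0,gap=.008)]+[push('L',th) for th in (0,8,16,24,32,40,48,56,64,72)])
E
```

```text
t 13.2 pos [0.611  0.1861 0.0722] rpy [-179.8  -50.3 -179. ] F [ 0.1 -0.3  1.6]
[0, -0.0, 0.0, -0.3, 0.0, -0.01, -0.01]
[0, -0.1, -0.0, 5.7, 0.0, -0.01, -0.01]
[0, 0.7, -0.0, 5.7, 0.0, -0.01, -0.01]
[0, 2.0, -0.0, 4.8, 0.0, -0.01, -0.01]
[0, 3.3, -0.0, 4.0, 0.0, -0.01, -0.01]
[0, 4.8, -0.0, 3.4, 0.0, -0.01, -0.01]
[0, 6.3, -0.0, 3.0, 0.0, -0.01, -0.01]
[0, 8.0, -0.0, 2.8, 0.0, -0.01, -0.01]
[0, 9.4, -0.1, 2.8, 0.0, -0.01, -0.01]
[0, 10.8, -0.1, 3.0, 0.0, -0.01, -0.01]
[0, 12.1, -0.1, 3.4, 0.0, -0.01, -0.01]
[0, 13.3, -0.1, 4.0, 0.0, -0.01, -0.01]
```

View pics/wrist10b.png

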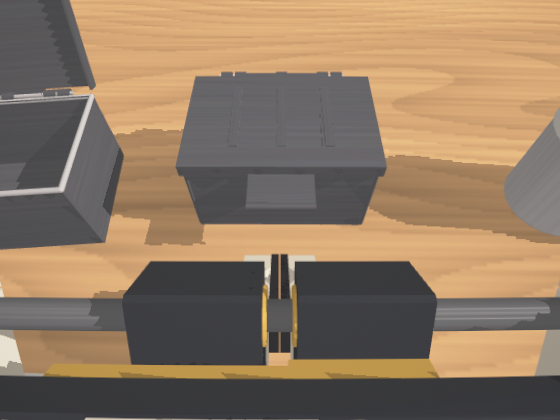

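Left tin's tab (247-316, 175-207) is centred. Same procedure.

Request:
move_arm:
  commands:
    - [0, 0, 0, 2, 0, 0, 0]
    - [0, 0, 0, 4, 0, 0, 0]
    - [0, 0, 0, 5.8, 0, 0, 0]
    - [0, 0, 0, 5.8, 0, 0, 0]
    - [0, 0, 0, 5.8, 0, 0, 0]
    - [0, 0.8, 0, 5.7, 0, 0, 0]
    - [0, 2, 0, 4.8, 0, 0, 0]
    - [0, 3.3, 0, 4, 0, 0, 0]

```text
clock: 14.2
tool_pos: [0.5595, 0.1855, 0.0736]
orientation: [-179.9, -50.2, -178.9]
force: [1.5, -0.6, -1.1]
opening: 0.0006
```

Request:
move_arm:
  commands:
    - [0, 1.5, 0, -0.6, 0, 0, 0]
    - [0, 3, 0, -1, 0, 0, 0]
    - [0, 4.7, 0, -1.2, 0, 0, 0]
    - [0, 6.1, 0, -1.2, 0, 0, 0]
    - [0, 7.5, 0, -1, 0, 0, 0]
    - [0, 8.8, 0, -0.6, 0, 0, 0]
    - [0, 10, 0, 0, 0, 0, 0]
    - [0, 10, 0, 0, 0, 0, 0]

```text
clock: 15.2
tool_pos: [0.4943, 0.1844, 0.1499]
orientation: [-180.0, -50.3, -178.9]
force: [-0.7, 0.4, 1.1]
opening: -0.0
```

Request:
move_arm:
  commands:
    - [0, -0.6, 0, -0.3, 0, 0, 0]
    - [0, -1.9, 0, -0.8, 0, 0, 0]
    - [0, -3.2, 0, -1.1, 0, 0, 0]
    - [0, -4.4, 0, -1.2, 0, 0, 0]
    - [0, -4.4, 0, -1.2, 0, 0, 0]
    - [0, -4.4, 0, -1.2, 0, 0, 0]
    - [0, -4.4, 0, -1.2, 0, 0, 0]
    - [0, -4.4, 0, -1.2, 0, 0, 0]

```text
clock: 16.2
tool_pos: [0.5324, 0.1852, 0.1234]
orientation: [-180.0, -50.2, -178.9]
force: [0.5, -0.4, 0.2]
opening: 0.0003
```

```bash
python3 - <<'E'
from pl import *
s=snap('wrist','wrist11.png')
rows([push('L',th) for th in (45,55,65,75,85,95,103)])
s=snap('scene','scene11.png')
E
```

```text
t 16.25 pos [0.5324 0.1852 0.1234] rpy [-180.   -50.2 -178.9] F [-0.3  0.3 -0.4]
[0, -0.1, -0.1, 0.0, 0.0, -0.0, -0.0]
[0, 1.6, -0.1, 0.2, 0.0, -0.0, -0.0]
[0, 3.3, -0.1, 0.7, 0.0, -0.0, -0.0]
[0, 4.8, -0.1, 1.5, 0.0, -0.0, -0.0]
[0, 6.2, -0.1, 2.5, 0.0, -0.0, -0.0]
[0, 7.3, -0.2, 3.7, 0.0, -0.0, -0.0]
[0, 8.1, -0.2, 4.9, 0.0, -0.0, -0.0]
```

View pics/wrist11.png

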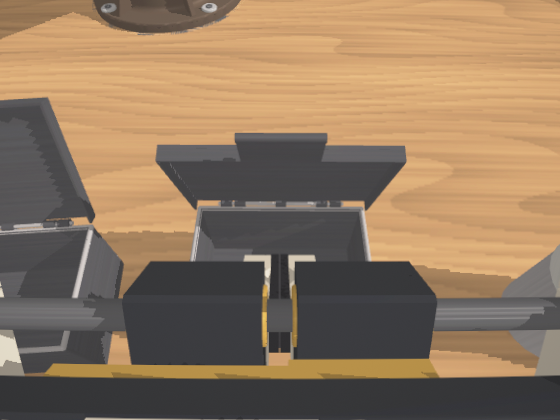

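View pics/scene11.png

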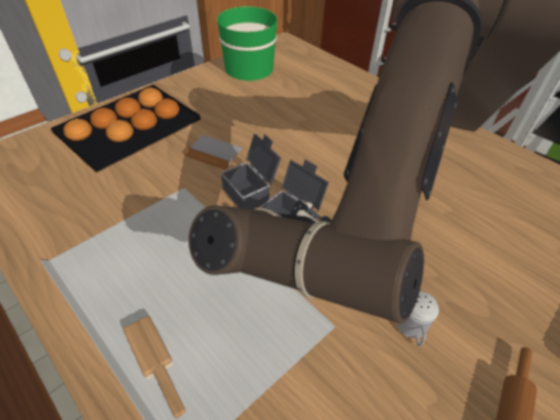

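The left tin's lid stayed up (tab at 235-327, row 135) while the finger withdrew. I'll compute its angle.

```bash
python3 - <<'E'
from pl import *
s=cams.snapshot('wrist')
g=[]
for th in range(50,115,5):
    a=np.radians(th-2.5); r=.1129
    pts=[tin2w('L',r*np.cos(a),.065+r*np.sin(a),l) for l in(-.02,.02)]
    print(th,proj(s,pts).round(0).tolist())
E
```

```text
50 [[228.0, 243.0], [321.0, 242.0]]
55 [[227.0, 220.0], [321.0, 219.0]]
60 [[227.0, 197.0], [321.0, 196.0]]
65 [[227.0, 174.0], [321.0, 173.0]]
70 [[228.0, 151.0], [321.0, 151.0]]
75 [[228.0, 130.0], [320.0, 130.0]]
80 [[229.0, 111.0], [319.0, 111.0]]
85 [[230.0, 94.0], [318.0, 93.0]]
90 [[232.0, 79.0], [316.0, 78.0]]
95 [[233.0, 66.0], [315.0, 66.0]]
100 [[234.0, 56.0], [314.0, 55.0]]
105 [[236.0, 48.0], [312.0, 47.0]]
110 [[237.0, 42.0], [311.0, 41.0]]
```

It hangs at ~73° (1.28 rad), so the left tin is stiff. I'll go over and behind the lid with the tool vertical and press it shut.

```bash
cat >> pl.py <<'E'
def shut(tin,th,r=.08,h=.003,t=0):
    a=np.radians(th); f=r*np.cos(a)-h*np.sin(a); z=.065+r*np.sin(a)+h*np.cos(a)
    return tin2w(tin,f-.0095,z),t,TAB[tin][2]
E
python3 - <<'E'
from pl import *
y=.184
rows([((.58,y,.24),50,1.5),((.58,y,.30),30,1.5),((.50,y,.30),10,1.5),((.40,y,.28),0,1.5),shut('L',95)])
print(shut('L',95),shut('L',0))
E
```

```text
t 16.35 pos [0.5324 0.1851 0.1233] rpy [-180.   -50.3 -178.9] F [-0.5  0.6  0.2]
[0, 5.9, -0.2, -11.1, 0.0, -0.0, -0.0]
[0, 10.6, -0.2, -15.0, 0.0, -0.35, -0.01]
[0, 15.7, -0.1, -8.8, 0.0, -0.7, -0.01]
[0, 20.5, 0.1, 0.2, 0.0, -0.88, -0.01]
[0, 7.9, -0.2, 6.2, 0.0, -0.88, -0.01]
(array([0.43378428, 0.18153781, 0.14443411]), 0, 1.5) (array([0.5237145 , 0.18389272, 0.068     ]), 0, 1.5)
```

Request:
move_arm:
  commands:
    - [0, 2.5, 0, -6, 0, 0, 0]
    - [0, 5.5, 0, -11, 0, -0.1, 0]
    - [0, 9, 0, -14, 0, -0.27, 0]
    - [0, 12.5, 0, -13, 0, -0.45, 0]
    - [0, 16, 0, -9, 0, -0.63, 0]
    - [0, 18.5, 0, -4.5, 0, -0.8, 0]
    - [0, 20.5, 0, 0.2, 0, -0.88, 0]
    - [0, 20.5, 0, 0.2, 0, -0.88, 0]

```text
clock: 17.35
tool_pos: [0.394, 0.1798, 0.2783]
orientation: [-180.0, 0.1, -178.6]
force: [1.1, 0.4, 0.8]
opening: 0.0002
```

```bash
python3 - <<'E'
from pl import *
s=snap('top','top12.png')
rows([shut('L',95)]+[shut('L',th) for th in (85,75,65,55,45,35,25,15,7,0,-1)])
E
```

```text
t 17.4 pos [0.3971 0.1817 0.28  ] rpy [ 179.9    0.2 -178.7] F [1.2 0.5 2.3]
[0, -3.6, -0.1, 13.6, 0.0, 0.0, -0.0]
[0, -5.0, -0.1, 13.5, 0.0, 0.0, -0.0]
[0, -6.4, -0.1, 13.7, 0.0, 0.0, -0.0]
[0, -7.7, -0.1, 14.2, 0.0, 0.0, -0.0]
[0, -8.9, -0.1, 14.8, 0.0, 0.0, -0.0]
[0, -10.0, -0.1, 15.7, 0.0, 0.0, -0.0]
[0, -11.0, -0.1, 16.7, 0.0, 0.0, -0.0]
[0, -11.7, -0.1, 17.9, 0.0, 0.0, -0.0]
[0, -12.2, -0.1, 19.2, 0.0, 0.0, -0.0]
[0, -12.5, -0.1, 20.3, 0.0, 0.0, -0.0]
[0, -12.6, -0.1, 21.2, 0.0, 0.0, -0.0]
[0, -12.6, -0.1, 21.4, 0.0, 0.0, -0.0]
```

View pics/top12.png

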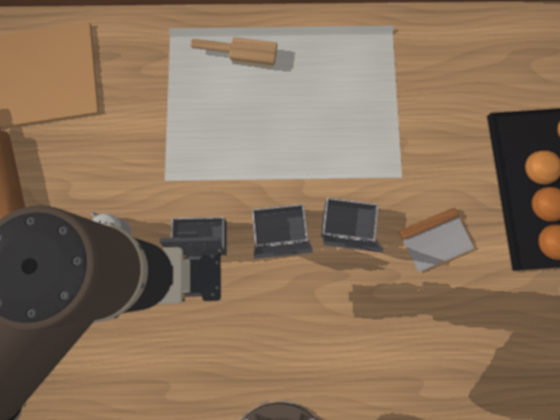

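```bash
python3 - <<'E'
from pl import *
s=snap('scene','scene12.png'); print(sensors.get_obs()['joint_pos'].round(1))
E
```

```text
[  50.6   -4.7  -22.3    0.2  -72.2 -139.4]
```

View pics/scene12.png

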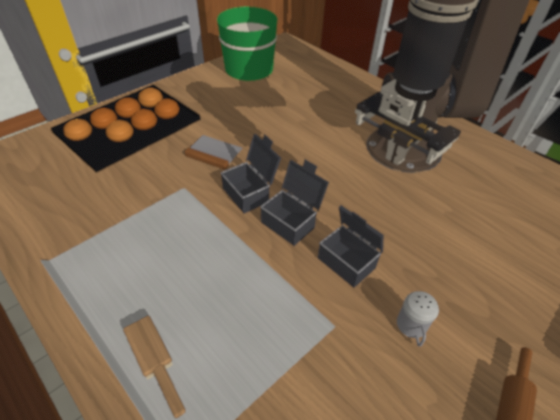

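The left lid hangs at an angle while the other two stand wide open; the arm is clear. Now shut it.

Request:
move_arm:
  commands:
    - [0, -2, 0, 5.5, 0, 0, 0]
    - [0, -3.3, 0, 11, 0, 0, 0]
    - [0, -3.6, 0, 13.6, 0, 0, 0]
    - [0, -3.6, 0, 13.6, 0, 0, 0]
    - [0, -5, 0, 13.5, 0, 0, 0]
    - [0, -6.4, 0, 13.7, 0, 0, 0]
    - [0, -7.7, 0, 14.2, 0, 0, 0]
    - [0, -8.9, 0, 14.8, 0, 0, 0]

```text
clock: 18.45
tool_pos: [0.4905, 0.1844, 0.1316]
orientation: [-180.0, 0.2, -178.9]
force: [-0.7, 0.4, -0.3]
opening: 0.0006
```

Request:
move_arm:
  commands:
    - [0, -1.1, 0, 0.9, 0, 0, 0]
    - [0, -2.1, 0, 1.9, 0, 0, 0]
    - [0, -2.8, 0, 3.1, 0, 0, 0]
    - [0, -3.3, 0, 4.4, 0, 0, 0]
    - [0, -3.6, 0, 5.5, 0, 0, 0]
    - [0, -3.6, 0, 6, 0, 0, 0]
    - [0, -3.6, 0, 6, 0, 0, 0]
    - [0, -3.6, 0, 6, 0, 0, 0]

```text
clock: 19.45
tool_pos: [0.5255, 0.1851, 0.0721]
orientation: [-180.0, 0.2, -178.9]
force: [-0.8, 0.3, 0.0]
opening: 0.0004
```

```bash
python3 - <<'E'
from pl import *
s=snap('wrist','wrist13.png')
rows([shut('L',th) for th in (5,0,-1)])
E
```

```text
t 19.5 pos [0.5256 0.1851 0.0721] rpy [-180.     0.2 -178.9] F [ 0.6 -0.8 -0. ]
[0, 0.2, -0.1, -0.3, -0.0, 0.0, -0.01]
[0, 0.2, -0.1, 0.4, -0.0, 0.0, -0.01]
[0, 0.2, -0.1, 0.6, -0.0, 0.0, -0.01]
```

View pics/wrist13.png

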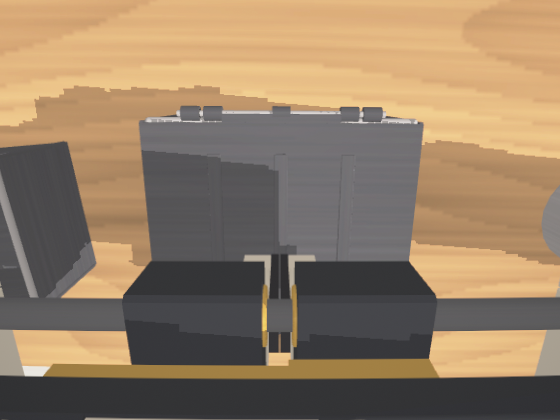

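Finger rests on the nearly shut lid. Press down the last ~5 mm in small steps.

Request:
move_arm:
  commands:
    - [0, 0.2, 0, 0.2, 0, 0, 0]
    - [0, 0.2, 0, 0.4, 0, 0, 0]
    - [0, 0.2, 0, 0.5, 0, 0, 0]
    - [0, 0.2, 0, 0.6, 0, 0, 0]
    - [0, 0.2, 0, 0.6, 0, 0, 0]
    - [0, 0.2, 0, 0.6, 0, 0, 0]
    - [0, 0.2, 0, 0.6, 0, 0, 0]
    - [0, 0.2, 0, 0.6, 0, 0, 0]

```text
clock: 20.5
tool_pos: [0.5238, 0.185, 0.068]
orientation: [-180.0, 0.2, -178.8]
force: [-7.5, -2.1, 21.3]
opening: 0.0002
```

The lid is down on its seat (z 0.068, 21 N). Lift off, open the jaws and go behind the tin with the tips tilted forward.

```bash
python3 - <<'E'
from pl import *
rows([((.50,.184,.16),0,0),((.41,.183,.16),-20,0),((.422,.183,.06),-20,0),((.422,.183,.015),-20,0)],8.7)
E
```

```text
t 20.5 pos [0.5238 0.185  0.068 ] rpy [-180.     0.2 -178.8] F [-7.5 -2.1 21.3]
[8.7, 2.3, -0.1, -9.2, -0.0, 0.0, 0.02]
[8.7, 11.3, 0.0, -9.2, 0.0, -0.34, 0.02]
[8.7, 10.2, 0.0, 0.8, 0.0, -0.34, 0.02]
[8.7, 10.2, 0.0, 5.3, 0.0, -0.34, 0.02]
```

Request:
move_arm:
  commands:
    - [0, 0.2, 0, -2, 0, 0, 0]
    - [0, 1, 0, -6, 0, 0, 0]
    - [8.7, 3, 0, -10, 0, -0.05, 0.01]
    - [8.7, 6.5, 0, -11, 0, -0.15, 0.02]
    - [8.7, 9.5, 0, -10, 0, -0.25, 0.02]
    - [8.7, 11.3, 0, -8, 0, -0.34, 0.02]
    - [8.7, 11.3, 0, -5, 0, -0.34, 0.02]
    - [8.7, 11, 0, -3, 0, -0.34, 0.02]

```text
clock: 21.5
tool_pos: [0.4254, 0.1807, 0.1131]
orientation: [179.5, 17.5, -179.5]
force: [0.3, 0.3, 0.7]
opening: 0.0551
```

```bash
python3 - <<'E'
from pl import *
s=snap('wrist','wrist14.png')
s=snap('scene','scene14.png')
rows([((.422,.183,.06),-20,0),((.422,.183,.015),-20,0)],8.7)
o=sensors.get_obs();print(o['opening'],o['joint_pos'].round(1))
E
```

```text
t 21.6 pos [0.4252 0.1793 0.1117] rpy [ 179.7   17.4 -179.5] F [ 0.   0.1 -0.2]
[8.7, 1.8, 0.3, 4.8, 0.01, -0.05, 0.01]
[8.7, 3.2, 0.3, 9.1, 0.01, -0.05, 0.01]
0.062802875797918 [  56.5   -2.3  -58.2   31.9  -27.6 -173.6]
```

View pics/wrist14.png

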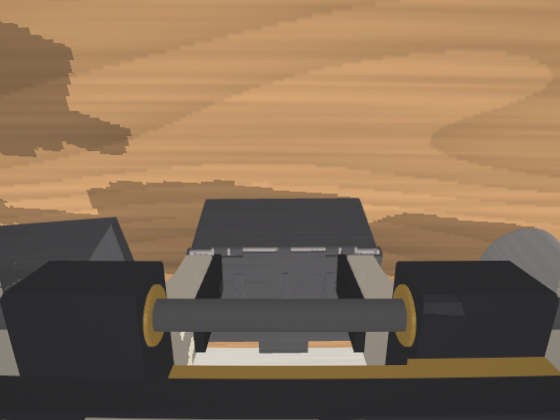

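View pics/scene14.png

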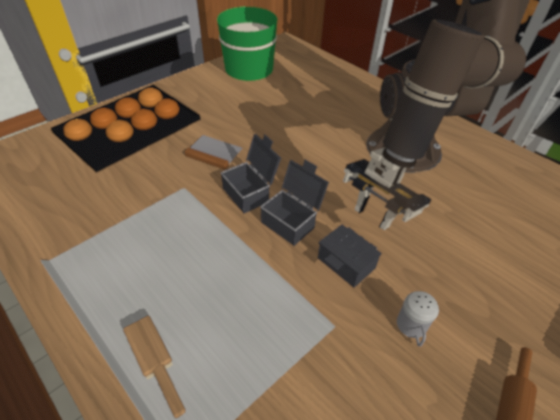

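Joints 3 and 6 are at their limits at this tilt, so I'll use a 10° tilt instead. The scene view shows the left tin shut and untouched, with the gripper behind it.

```bash
python3 - <<'E'
from pl import *
rows([((.422,.183,.11),-10,0),((.422,.183,.06),-10,0),((.422,.183,.015),-10,0)],8.7)
E
```

```text
t 21.6 pos [0.4252 0.1793 0.1117] rpy [ 179.7   17.4 -179.5] F [ 0.   0.1 -0.2]
[8.7, 0.3, 0.4, 0.1, 0.01, 0.13, 0.01]
[8.7, 1.8, 0.3, 4.8, 0.01, 0.13, 0.01]
[8.7, 3.2, 0.3, 9.1, 0.01, 0.13, 0.01]
```

Request:
move_arm:
  commands:
    - [8.7, 0.3, 0.3, 0, 0, 0.13, 0.01]
    - [8.7, 0.3, 0.3, 0, 0, 0.13, 0.01]
    - [8.7, 0.3, 0.3, 0, 0, 0.13, 0.01]
    - [8.7, 0.3, 0.3, 0, 0, 0.13, 0.01]
    - [8.7, 0.3, 0.3, 0, 0, 0.13, 0.01]
    - [8.7, 0.3, 0.3, 0, 0, 0.13, 0.01]
    - [8.7, 0.3, 0.3, 0, 0, 0.13, 0.01]
    - [8.7, 0.3, 0.3, 0, 0, 0.13, 0.01]

```text
clock: 22.6
tool_pos: [0.4222, 0.1824, 0.1116]
orientation: [179.5, 10.0, 179.9]
force: [0.5, 0.6, 0.1]
opening: 0.0872
```

```bash
python3 - <<'E'
from pl import *
s=snap('wrist','wrist15.png')
rows([((.422,.183,.11),-10,0),((.422,.183,.06),-10,0),((.422,.183,.015),-10,0)],8.7)
o=sensors.get_obs();print(o['opening'],o['joint_pos'].round(1))
s=cams.snapshot('top');f=s['frame'][160:280,80:480]
cv2.imwrite('pics/top15.png',cv2.resize(cv2.cvtColor(f,cv2.COLOR_RGB2BGR),None,fx=2,fy=2,interpolation=cv2.INTER_CUBIC))
E
```

```text
t 22.65 pos [0.4222 0.1824 0.1115] rpy [179.5  10.  179.9] F [ 0.6 -0.7  0. ]
[8.7, 0.0, 0.1, 0.1, 0.01, -0.0, -0.0]
[8.7, 0.9, 0.0, 5.1, 0.01, -0.0, -0.0]
[8.7, 1.7, -0.0, 9.5, 0.01, -0.0, -0.0]
0.08690090075329455 [  54.6    1.1  -47.2   13.3  -36.3 -155. ]
```

View pics/wrist15.png

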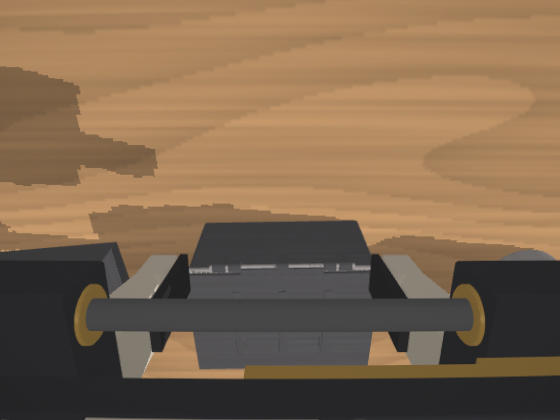

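View pics/top15.png

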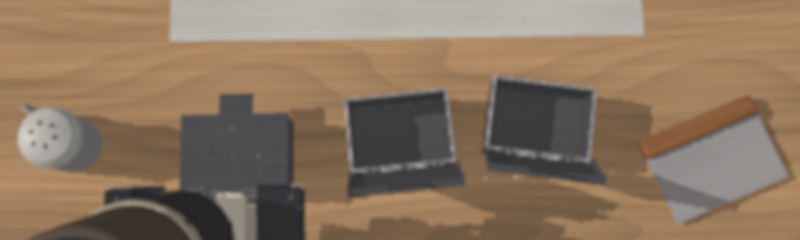

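Fingers are behind the hinge line (tips at row 255, hinge at row 267). Descend to the bench.

Request:
move_arm:
  commands:
    - [8.7, 0.4, 0, 2.5, 0, 0, 0]
    - [8.7, 0.9, 0, 5, 0, 0, 0]
    - [8.7, 1.3, 0, 7.2, 0, 0, 0]
    - [8.7, 1.6, 0, 9, 0, 0, 0]
    - [8.7, 1.7, 0, 9.5, 0, 0, 0]
    - [8.7, 1.7, 0, 9.5, 0, 0, 0]
    - [8.7, 1.7, 0, 9.5, 0, 0, 0]
    - [8.7, 1.7, 0, 9.5, 0, 0, 0]

```text
clock: 23.7
tool_pos: [0.4227, 0.1839, 0.0164]
orientation: [179.5, 9.9, 179.9]
force: [-0.3, -0.3, -0.3]
opening: 0.0871
```

```bash
python3 - <<'E'
from pl import *
s=snap('wrist','wrist16.png')
rows([((x,.181,.015),-10,0) for x in (.422,.44,.46,.55,.64,.66,.68,.695)],8.7)
o=sensors.get_obs();print(o['opening'],o['joint_pos'].round(1))
E
```

```text
t 23.75 pos [0.4226 0.1838 0.0163] rpy [179.5   9.9 179.9] F [ 0.3  1.  -0.3]
[8.7, 0.1, -0.3, 0.1, 0.01, -0.0, -0.0]
[8.7, -1.7, -0.3, 0.4, 0.01, -0.0, -0.0]
[8.7, -3.7, -0.3, 0.8, 0.01, -0.0, -0.0]
[8.7, -12.5, -0.3, 2.3, 0.01, -0.0, -0.0]
[8.7, -21.4, -0.3, 3.9, 0.01, -0.0, -0.0]
[8.7, -23.4, -0.3, 4.2, 0.01, -0.0, -0.0]
[8.7, -25.3, -0.3, 4.6, 0.01, -0.0, -0.0]
[8.7, -26.8, -0.3, 4.8, 0.01, -0.0, -0.0]
0.08684666435176132 [  51.8   10.9  -58.2   27.8  -16.2 -168.3]
```

View pics/wrist16.png

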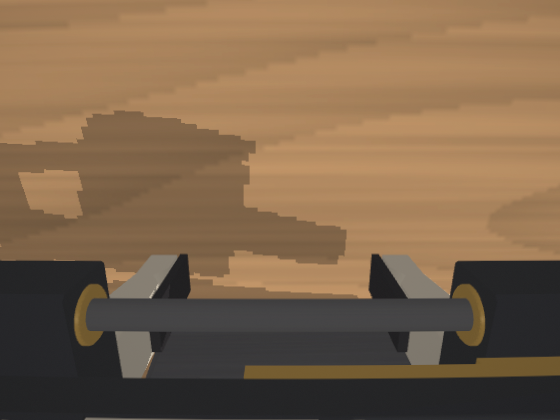

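Request:
move_arm:
  commands:
    - [8.7, -1, -0.1, 0.2, 0, 0, 0]
    - [8.7, -2, -0.2, 0.4, 0, 0, 0]
    - [8.7, -3, -0.2, 0.5, 0, 0, 0]
    - [8.7, -4.5, -0.2, 0.8, 0, 0, 0]
    - [8.7, -6.5, -0.2, 1.1, 0, 0, 0]
    - [8.7, -8.5, -0.2, 1.5, 0, 0, 0]
    - [8.7, -10, -0.2, 1.8, 0, 0, 0]
    - [8.7, -11, -0.2, 1.9, 0, 0, 0]

```text
clock: 24.75
tool_pos: [0.5341, 0.1808, 0.0154]
orientation: [179.6, 9.8, 179.9]
force: [-2.0, -0.6, -1.6]
opening: 0.0869
```

```bash
python3 - <<'E'
from pl import *
s=snap('scene','scene17.png')
rows([((x,.182,.015),-10,0) for x in (.56,.64,.66,.68,.695)],8.7)
o=sensors.get_obs();print(o['opening'],o['joint_pos'].round(1))
E
```

```text
t 24.8 pos [0.5354 0.1816 0.0157] rpy [179.5   9.9 179.9] F [1.3 0.7 1.3]
[8.7, -2.4, 0.0, 0.5, 0.01, -0.0, -0.0]
[8.7, -10.3, 0.0, 1.9, 0.01, -0.0, -0.0]
[8.7, -12.3, 0.0, 2.2, 0.01, -0.0, -0.0]
[8.7, -14.2, 0.0, 2.6, 0.01, -0.0, -0.0]
[8.7, -15.7, 0.0, 2.8, 0.01, -0.0, -0.0]
0.08681212622869702 [  42.2   19.   -42.1   17.   -22.  -147.6]
```

View pics/scene17.png

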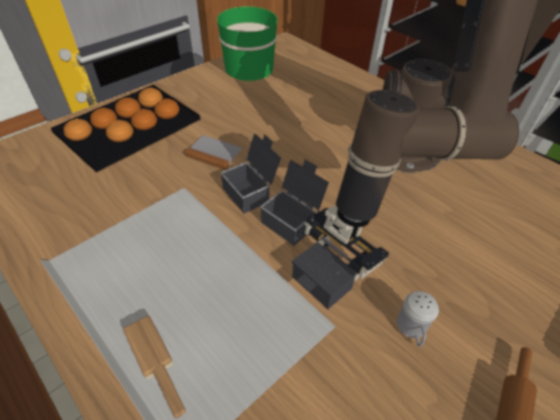

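The tin slides upright and square ahead of the fingers. Continue onto the sheet.

Request:
move_arm:
  commands:
    - [8.7, -2, 0, 0.4, 0, 0, 0]
    - [8.7, -4.5, 0, 0.8, 0, 0, 0]
    - [8.7, -7, 0, 1.2, 0, 0, 0]
    - [8.7, -9.5, 0, 1.7, 0, 0, 0]
    - [8.7, -12, 0, 2.1, 0, 0, 0]
    - [8.7, -14, 0, 2.4, 0, 0, 0]
    - [8.7, -15.5, 0, 2.7, 0, 0, 0]
    - [8.7, -16.2, 0, 2.8, 0, 0, 0]

```text
clock: 25.8
tool_pos: [0.6982, 0.1811, 0.0155]
orientation: [179.6, 9.8, 179.9]
force: [-4.8, -0.1, 1.8]
opening: 0.087
```

```bash
python3 - <<'E'
from pl import *
s=snap('scene','scene18.png')
rows([((.66,.182,.02),-10,0),((.62,.182,.1),-10,0),((.48,.19,.25),0,0)],8.7)
s=snap('top','top18.png')
E
```

```text
t 25.85 pos [0.6989 0.1813 0.0156] rpy [179.6   9.8 179.9] F [ 0.2 -0.8 -0.5]
[8.7, 3.8, 0.1, -1.1, 0.01, -0.0, -0.0]
[8.7, 6.3, 0.1, -9.7, 0.01, -0.0, -0.0]
[8.7, 17.6, 1.0, -26.8, 0.01, 0.17, -0.0]
```

View pics/scene18.png

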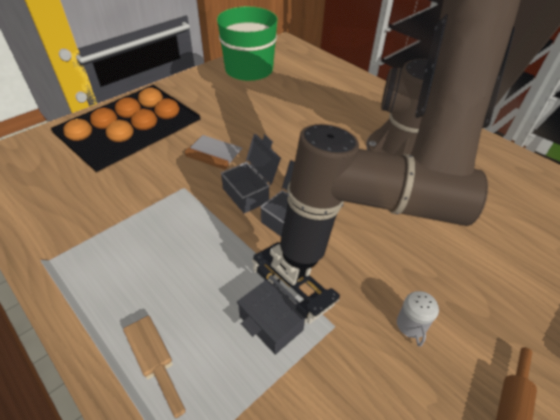

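View pics/top18.png

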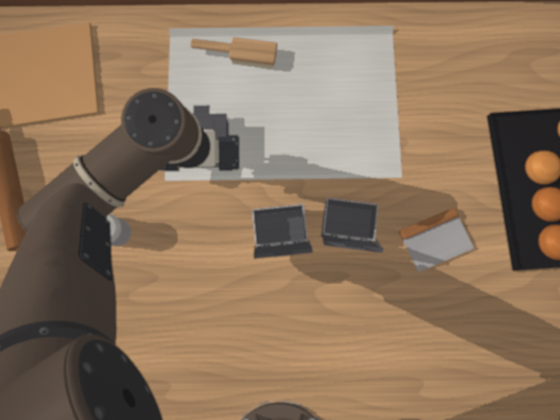

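The tin is on the sheet. Back off and up, then check.

Request:
move_arm:
  commands:
    - [8.7, 2, 0, -0.5, 0, 0, 0]
    - [8.7, 4, 0, -1.1, 0, 0, 0]
    - [8.7, 5, 0, -4, 0, 0, 0]
    - [8.7, 6.3, 0, -9.7, 0, 0, 0]
    - [8.7, 9, 0.2, -15, 0, 0.05, 0]
    - [8.7, 12, 0.5, -20, 0, 0.1, 0]
    - [8.7, 16, 0.8, -24, 0, 0.17, 0]
    - [8.7, 20, 1, -26.8, 0, 0.17, 0]

```text
clock: 26.9
tool_pos: [0.4554, 0.1904, 0.2479]
orientation: [179.4, 0.2, 180.0]
force: [0.6, 1.0, 0.4]
opening: 0.0868
```

```bash
python3 - <<'E'
from pl import *
s=snap('scene','scene19.png')
s=cams.snapshot('top');f=s['frame'][:280,80:480]
cv2.imwrite('pics/top19.png',cv2.resize(cv2.cvtColor(f,cv2.COLOR_RGB2BGR),None,fx=2,fy=2,interpolation=cv2.INTER_CUBIC))
print(sensors.get_obs()['force'])
E
```

```text
[0.24588849 1.1525039  0.19604589]
```

View pics/scene19.png

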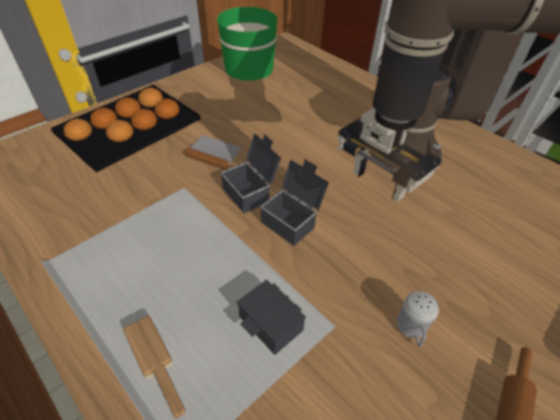

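View pics/top19.png

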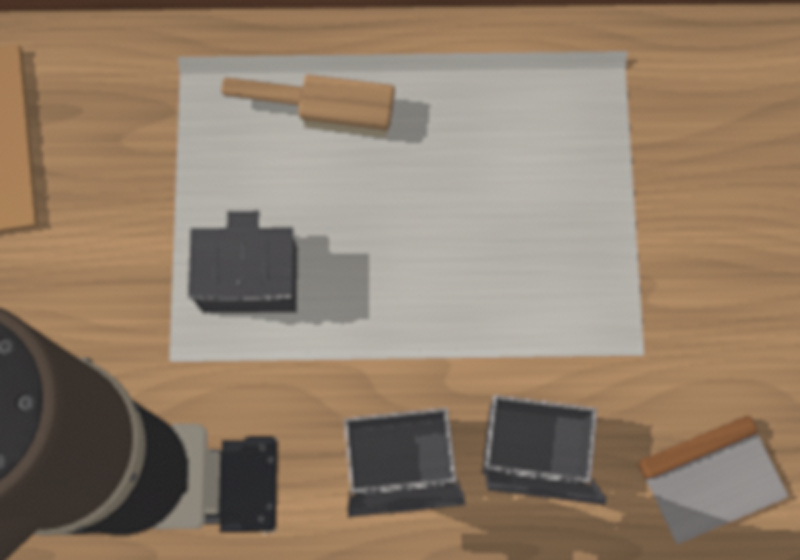

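```bash
python3 - <<'E'
import cv2
f=cv2.imread('pics/scene19.png')
a=cv2.resize(f[265:365,215:335],None,fx=3.3,fy=3.3,interpolation=2); b=cv2.resize(f[125:250,210:340],None,fx=3,fy=3,interpolation=2)
import numpy as np
o=np.zeros((400,800,3),'uint8');o[:a.shape[0],:a.shape[1]]=a;o[:b.shape[0],405:405+b.shape[1]]=b
cv2.imwrite('pics/z19.png',o)
E
```

```text
(no output)
```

View pics/z19.png

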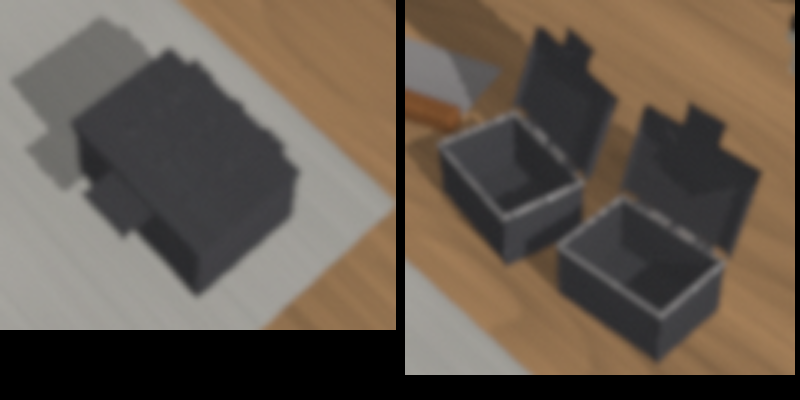

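The stiff tin is shut and wholly on the sheet, and the other two stand wide open, clear of the robot. Let the arm come to rest, then hand in.

Request:
move_arm:
  commands:
    - [8.7, 0, 0, 0, 0, 0, 0]
    - [8.7, 0, 0, 0, 0, 0, 0]
    - [8.7, 0, 0, 0, 0, 0, 0]
    - [8.7, 0, 0, 0, 0, 0, 0]
    - [8.7, 0, 0, 0, 0, 0, 0]
    - [8.7, 0, 0, 0, 0, 0, 0]
    - [8.7, 0, 0, 0, 0, 0, 0]
    - [8.7, 0, 0, 0, 0, 0, 0]

```text
clock: 28.0
tool_pos: [0.4554, 0.1897, 0.2459]
orientation: [179.5, 0.1, -180.0]
force: [-0.4, 1.0, 0.6]
opening: 0.0873
```

```bash
python3 -c "
from h import *
print(job.close_job())"
```

```text
the job is handed in; nothing more can be done
None
```

I tried all three lids, left the two free tins open, and moved the one stiff tin to the baking sheet. I handed the job in at 28 s on the robot's clock.

- **Trying the lids:** I raised each lid to about 72° with a finger under its tab, then drew the finger back. The right and middle lids followed the finger down, so they are free, and I swung both open to the stop. The left lid stayed hanging at about 73°, so it is stiff.
- **The stiff tin:** I pressed the left lid shut, which showed 21 N on the wrist sensor. Then I pushed the tin by its back wall onto the sheet.

**Last checks:** the pictures show the left tin upright, shut, and wholly on the sheet, roughly 6 cm past the near edge. The right and middle tins stand where they were with their lids leaning back. The dredger and scraper look undisturbed, and the robot is touching nothing.

**Joint limits:** behind the left tin, joint 3 came right up to its limit twice (-58.2 against -58.28), and joint 6 did once (-173.6 against -173.66). Neither passed it in any reading I took. I cut the tilt there from 20° to 10°, and no check failed or disagreed.

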